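# Slide the slate serving plate out over the riser's edge

## Robot

A 6-joint arm with a two-finger parallel gripper is mounted at the origin on the work surface. World frame = base frame: x ahead of the robot, y to its left, z up, the work surface at z = 0. Lengths are in m, angles in rad, forces in N, time in s.
With the tool pointing down it reaches from about 0.375 to 0.75 m from the base axis. Payload 9 kg.
Tool frame: the origin (TCP) lies at the very end of the fingers, on their centre line; the grasp point (between the pads) lies 19 mm behind it; z points along the fingers, y is the line along which they close (so a half turn about z gives the same grasp; the last joint's range is limited). The gripper opens to 85 mm and grips with 20 to 120 N. Pads are 22 mm wide; open, the fingers measure 114 mm over their backs; the gripper's body (76 mm by 85 mm) begins 54 mm behind the grasp point. The pads swing forward as they close: fully open they stand 13 mm farther back than shut.
Start: joints at [-1.375, 0.104, 0.097, 1.564, 0, 1.353], TCP at [0.241, -0.549, 0.192] pointing down, gripper open.
Joint ranges: [-2.99, 2.99], [-0.84, 1.86], [-1.1, 1.16], [-1.84, 2.11], [-1.51, 1.56], [-3.14, 3.14]. Speed limits (rad/s): [2.22, 2.22, 2.57, 3.14, 3.14, 3.14].

## Interface

Orientations are given as a unit quaternion [w, x, y, z].
In Python, from rig import observe, read_camera, hand_in gives the robot as it stands.
- The arm moves only by the tool step_arm, never from a script. Its argument "plan" is a list of rows, each a list of 4 numbers: the shift along the tool's x, y, z in m, then the turn about the tool's z in rad. A call has 1 to 12 rows; each row is the pose to reach, as a shift and turn from the pose commanded when the call began, along the tool's axes at that moment; what a row does not reach only later rows make up. A row lasts 1/12 s, in which the tool goes at most 41.7 mm and 7.16 degrees, less where a joint would pass 70% of its speed; a pose out of reach is approached as far as the arm can. A call with a gripper value outside its range is refused whole. "claw" is the opening, from -1 (shut) to 1 (fully open), so that 0 is half open, set as the call begins (left out, the last holds). The fingers move at their own pace and stop on an object; "force" is the grip in N (left out, the last holds). Time passes only in rows, so rows that repeat a pose let the fingers close. It gives the time, the measured TCP pose, the force, the opening and the grip force at its end, in the units of the state.
- observe(): the state, without advancing time (a new reading comes with each control period).
- read_camera(name): name is "side" or "top" or "wrist"; returns a dict with "frame" (420x560x3 uint8, red, green, blue), "fov_y" (degrees; the focal length in pixels is half the picture's height over the tangent of half this angle, whatever the lens; pixels are square), "cx", "cy" (the principal point, pixels), "world_from_camera" (4x4, takes a point from camera to world coordinates); the wrist camera has in their place "T_tool_cam" (4x4, takes a point from camera to tool coordinates, whose origin is the TCP and whose axes are the flange's). Camera axes: x right, y down, z forward; pixel columns grow to the right and rows downward; lengths in m; the calibration is good to about 2 mm. A picture is of the moment at which its call begins: read the wrist's pose just before it. There is no depth.
- hand_in(): hands the job in; it is judged then, once.
The state is a dict: "t": time; "qpos": joint angles; "qd": joint speeds; "tau": joint torques, N m; "tcp_pos": TCP position; "ee_rot": TCP orientation; "ft_force": force on the tool from outside, world axes, zero at the start; "wrist_torque": the same for the moment, N m; "width": finger opening in m; "grasp_force": force on a finger pad.
Only numpy, scipy, OpenCV 4.12 (cv2) and the standard library are available. Lean on these libraries where they do the work, as an engineer would, in place of code of your own. Each camera call takes 0.05 s, during which the arm holds its last target. There are 200 camera calls.

## Task

On the wooden riser of the coffee counter, push the rectangular slate plate with your fingertips towards the riser's near long edge (the one facing the robot) until 30 mm of it, a third of its depth, sticks out over that edge, so that somebody can take it from below. Leave it lying flat with its long side parallel to the edge; slide it only, never lift or tip it, and leave the round slate, the cup and the jar where they stand.

Things in the scene. Friction and masses are not known exactly. Their poses are not given: they have to be found in the camera images.
- riser: Fixed low stand of pale wood, a flat board on two side cheeks: 240 mm deep (its x), 460 mm wide (its y), top surface 60 mm above the counter. Origin on the counter under the centre of the board. Its x axis points away from the robot (within about 0.3 rad), its y axis runs along the near long edge, z up. The top is flat, with no rim. It cannot move.
- riser_edge (a point): Middle of the riser's near long top edge, the one facing the robot; 120 mm from the riser's centre along its -x, at the height of the top surface (60 mm). Axes as the riser's: x points from the edge back across the top, y along the edge, z up.
- slate: Loose rectangular dark slate plate lying flat on the riser, 90 mm deep (its x) by 130 mm wide (its y) by 8 mm thick, about 0.25 kg, sliding with ordinary dry friction. Origin at the centre of its underside. It starts wholly on the riser in one of three places side by side (left, middle or right), its x axis within 0.3 rad of the riser's x axis; at least 40 mm of bare top lies between it and the riser's far edge. With 30 mm sticking out, its centre is 15 mm inside the edge.
- round_slate: Loose round disc of the same dark slate, 90 mm across, 8 mm thick, lying flat on the riser in another of the three places. Origin at the centre of its underside. To be left alone.
- cup: Loose white espresso cup, 62 mm across, 60 mm tall, standing on the riser in the third place; its handle reaches out some 25 mm along the cup's own y axis, roughly away from the robot. Origin at the centre of its underside. To be left alone.
- jar: Loose amber glass jar with a steel cap, 84 mm across, 120 mm tall, standing on the counter to the left (+y) of the riser. Origin at the centre of its underside. To be left alone.
There are look-alikes about, which are no part of the job. What is shaped like the slate but pink or purple is not meant.

How it is judged:
By the outcome, as a careful person would: the job done as asked, in the order asked, and still so for the second after the job is handed in, with the robot touching nothing.
It also fails if it takes over 38 s, if anything falls off the work surface, if the arm or the gripper's body presses on something with over 40 N, if the wrist force passes 120 N, or if a joint passes its speed limit or range.

## Working session

There is one attempt and no reset: what is moved stays moved. The work goes in short steps, Python scripts to look and compute and a tool call to move; the robot and the scene stay as the last step left them, time stands still between calls to the robot, and variables do not carry over. Pictures are saved under pics/ and viewed, at most 10 in all, crops included, and the job is handed in when it is done.

Besides the shell and the picture viewer there is one more tool, called as name(argument=value, ...) on one line, values as JSON. step_arm: Moves the arm, as the interface text tells. Its arguments: {"type":"object","properties":{"plan":{"type":"array"},"claw":{"type":"number"},"force":{"type":"number"}},"required":["plan"]}

```bash
mkdir -p pics; python3 - <<'E'
from rig import *
import cv2,numpy as np,pickle
d={}
for n in("top","side"):
    c=read_camera(n);d[n]=c
    cv2.imwrite(f"pics/{n}0.png",c["frame"][:,:,::-1])
    print(n,c["fov_y"],c["cx"],c["cy"],np.round(c["world_from_camera"],3).tolist())
pickle.dump(d,open("cams.pkl","wb"))
o=observe();print(o["t"],o["tcp_pos"],o["ee_rot"],o["ft_force"])
E
```

```text
top 51.512592869825085 284.4068971974944 203.8693099491312 [[-0.018, -0.996, 0.084, 0.483], [-1.0, 0.019, 0.013, 0.155], [-0.014, -0.083, -0.996, 0.96], [0.0, 0.0, 0.0, 1.0]]
side 43.126401520984565 279.493613589898 206.3995412517789 [[-0.983, -0.146, 0.107, 0.426], [-0.181, 0.758, -0.626, 0.906], [0.01, -0.635, -0.772, 0.987], [0.0, 0.0, 0.0, 1.0]]
0.1 [ 0.24118814 -0.54901175  0.19130817] [-5.91914009e-04  9.78673388e-01  2.05421636e-01  6.99366151e-06] [-0.74881105  0.0243463  -0.09755539]
```

View pics/top0.png

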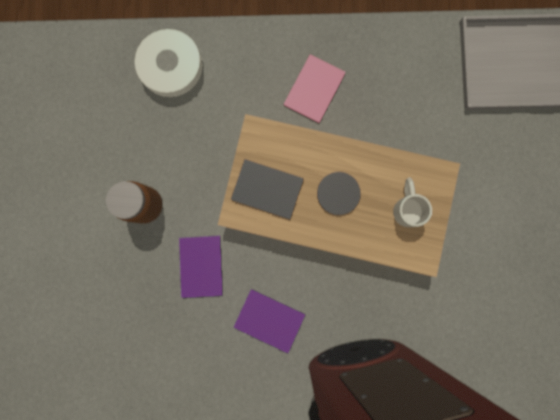

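View pics/side0.png

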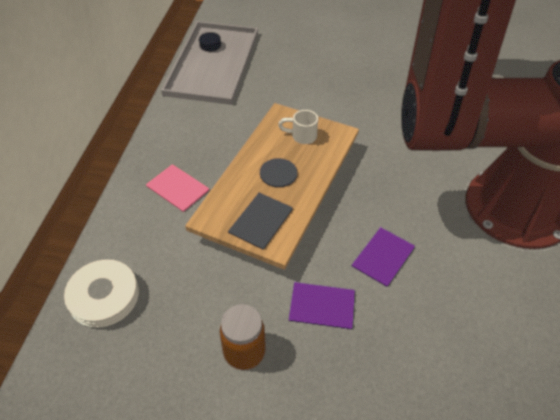

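In the top picture, the candidates are the dark rectangle on the riser (268,190), the round slate (338,193), the pink plate (315,88) and the purple plates (200,267) and (270,320). By the description I choose the dark rectangle at (268,190). The cup is at (414,210) and the jar at (130,202).

```bash
cat > h.py <<'E'
import cv2,numpy as np,pickle
def ray(c,uv,z):
    f=210/np.tan(np.radians(c["fov_y"]/2));T=c["world_from_camera"]
    uv=np.atleast_2d(uv).astype(float)
    d=np.c_[(uv[:,0]-c["cx"])/f,(uv[:,1]-c["cy"])/f,np.ones(len(uv))]@T[:3,:3].T
    return (T[:3,3]+d*((z-T[2,3])/d[:,2])[:,None])[:,:2]
def blob(m,seed):
    m=cv2.morphologyEx(m.astype(np.uint8),cv2.MORPH_OPEN,np.ones((3,3)))
    n,l=cv2.connectedComponents(m);k=l[seed[1],seed[0]]
    cs,_=cv2.findContours((l==k).astype(np.uint8),0,cv2.CHAIN_APPROX_NONE)
    return max(cs,key=cv2.contourArea)[:,0]
def rect(P):
    r=cv2.minAreaRect((P*1000).astype(np.float32));b=cv2.boxPoints(r)/1000
    e=[b[1]-b[0],b[2]-b[1]];L=max(e,key=np.linalg.norm)
    a=np.arctan2(L[1],L[0]);a=a%np.pi  # long side direction
    return np.array(r[0])/1000,sorted(np.array(r[1])),a-np.pi/2
def dark(F): 
    F=F.astype(int);return (F.max(2)<75)&(F.max(2)-F.min(2)<20)
def wood(F):
    F=F.astype(int);return F[:,:,0]-F[:,:,2]>35
E
python3 - <<'E'
from h import *
d=pickle.load(open("cams.pkl","rb"))
S={"top":((268,190),(338,193),(300,235)),"side":((262,220),(279,173),(230,190))}
for n,c in d.items():
    F=c["frame"];s=S[n];print(n,F[s[0][1],s[0][0]],F[s[2][1],s[2][0]])
    for nm,m,sd,z in(("slate",dark(F),s[0],.068),("round",dark(F),s[1],.068),("riser",wood(F),s[2],.06)):
        try:
            P=ray(c,blob(m,sd),z);print(nm,*rect(P),len(P))
        except Exception as e:print(nm,e)
F=d["top"]["frame"][100:290,200:480,::-1]
cv2.imwrite("pics/crop.png",cv2.resize(F,None,fx=2.8,fy=2.8,interpolation=cv2.INTER_CUBIC))
E
```

```text
top [90 89 86] [167 138 100]
slate [0.55972943 0.18614886] [np.float64(871.8572387695312), np.float64(1196.7735595703125)] -0.026600003 2143
round [0.55972943 0.18614886] [np.float64(871.8572387695312), np.float64(1196.7735595703125)] -0.026600003 2143
riser [0.57702631 0.05368909] [np.float64(242.67359924316406), np.float64(462.0551452636719)] -0.25243413 655
side [78 78 80] [193 147  94]
slate [ 0.57039661 -0.0442605 ] [np.float64(1350.2183837890625), np.float64(1840.5224609375)] -1.3710905 2206
round [ 0.57039661 -0.0442605 ] [np.float64(1350.2183837890625), np.float64(1840.5224609375)] -1.3710905 2206
riser [0.64576489 0.03968825] [np.float64(391.066162109375), np.float64(474.1949157714844)] -0.25071383 649
```

View pics/crop.png

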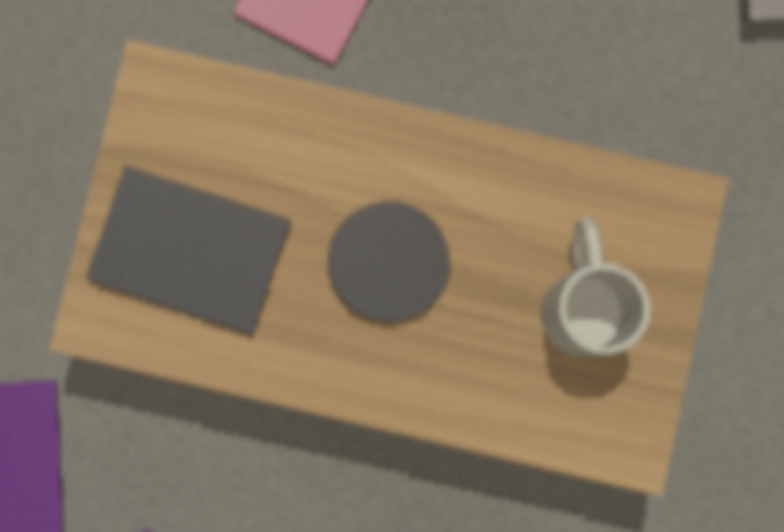

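The crop shows the dark rectangular slate at top pixel (268,190), in the left place on bare wood, with the round slate about 20 mm to its right.

```bash
cat >> h.py <<'E'
def slate(c,seed,thr=25):
    F=cv2.GaussianBlur(c["frame"],(3,3),0).astype(int);m=(F[:,:,0]-F[:,:,2]<thr)&(F.max(2)<125)
    return blob(m,seed)
def inr(p,ctr,a): # riser frame: x from near edge, y along
    R=np.array([[np.cos(a),-np.sin(a)],[np.sin(a),np.cos(a)]]);return (np.asarray(p)-ctr)@R+[.12,0]
E
python3 - <<'E'
from h import *
d=pickle.load(open("cams.pkl","rb"));c=d["top"]
rc,_,ra=rect(ray(c,blob(wood(c["frame"]),(300,235)),.06));print(rc,ra)
for nm,s,z in(("slate",(268,190),.066),("round",(338,193),.066)):
    r=rect(ray(c,slate(c,s),z));print(nm,r,inr(r[0],rc,ra))
for p,z in(((262,220),.066),((279,173),.066)):
    r=rect(ray(d["side"],slate(d["side"],p),z));print("side",r,inr(r[0],rc,ra))
# side-view riser corners approx (near-left, far-left, far-right, near-right)
P=ray(d["side"],[(282,261),(189,226),(277,106),(358,128)],.06);print(inr(P,rc,ra))
P=ray(c,[(414,208)],.12);print("cup rim",inr(P,rc,ra))
E
```

```text
[0.57702631 0.05368909] -0.25243413
slate (array([0.58938428, 0.20202182]), [np.float64(87.96106719970703), np.float64(127.60291290283203)], np.float32(-0.34098542)) [0.09491848 0.14671822]
round (array([0.57700177, 0.05444017]), [np.float64(84.45376586914062), np.float64(84.96915435791016)], np.float32(1.5502511)) [0.11978865 0.00072115]
side (array([0.58786902, 0.20363858]), [np.float64(88.87006378173828), np.float64(128.33448791503906)], np.float32(-0.33883047)) [0.09304744 0.14790529]
side (array([0.57556732, 0.05653468]), [np.float64(83.34911346435547), np.float64(87.45323944091797)], np.float32(0.19182718)) [0.11787653 0.00239101]
[[ 0.00689777  0.22347038]
 [ 0.2292126   0.22730755]
 [ 0.22604379 -0.22047465]
 [ 0.00091496 -0.23187129]]
cup rim [[ 0.11868437 -0.14238559]]
```

step_arm(plan=[[0.025,-0.02,0,0.03],[0.055,-0.04,0,0.1],[0.085,-0.06,0,0.18],[0.115,-0.083,0,0.26],[0.145,-0.104,0,0.34],[0.175,-0.126,0,0.42],[0.205,-0.148,0,0.5],[0.235,-0.169,0,0.58],[0.265,-0.19,0,0.64],[0.295,-0.212,0,0.666],[0.32,-0.23,0,0.666],[0.34,-0.245,0,0.666]], claw=1)

```text
t: 1.1
tcp_pos: [0.4548, -0.186, 0.1918]
ee_rot: [-0.0, 0.992, -0.125, -0.0]
ft_force: [0.1, 1.1, 0.9]
width: 0.0852
grasp_force: 0.0
```

step_arm(plan=[[0.006,-0.02,0,0],[0.016,-0.055,0,0],[0.027,-0.092,0,0],[0.038,-0.13,0,0],[0.049,-0.168,0,0],[0.06,-0.206,0,0],[0.071,-0.244,0,0],[0.082,-0.282,0,0],[0.093,-0.32,0,0],[0.104,-0.357,0,0],[0.113,-0.39,0,0],[0.119,-0.409,0,0]])

```text
t: 2.1
tcp_pos: [0.6236, 0.0278, 0.1914]
ee_rot: [-0.016, 0.996, -0.091, 0.0]
ft_force: [0.1, -0.4, 0.2]
width: 0.0857
grasp_force: 0.0
```

step_arm(plan=[[0,0,0.02,0],[0,0,0.05,0],[0,0,0.08,0],[0,0,0.1,0],[0,0,0.105,0],[0,0,0.105,0]])

```text
t: 2.6
tcp_pos: [0.6222, 0.0296, 0.0853]
ee_rot: [-0.017, 0.996, -0.09, -0.001]
ft_force: [0.1, 0.7, 0.8]
width: 0.0856
grasp_force: 0.0
```

```bash
python3 - <<'E'
from rig import *
import cv2
o=observe();print(o["tcp_pos"],o["ee_rot"],o["ft_force"])
a=read_camera("wrist")["frame"];b=read_camera("side")["frame"][100:310,150:430]
b=cv2.resize(b,(560,420))
cv2.imwrite("pics/w1.png",cv2.resize(cv2.hconcat([a,b]),(800,300))[:,:,::-1])
E
```

```text
[0.62218537 0.02956715 0.08528017] [-1.70031326e-02  9.95800659e-01 -8.99519015e-02 -7.72024972e-04] [0.1007636  0.65219731 0.76180198]
```

View pics/w1.png

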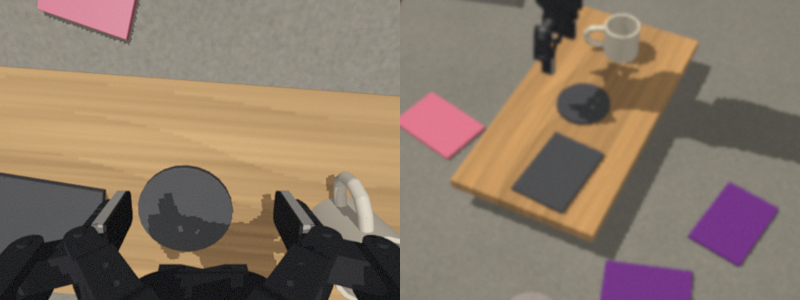

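The arm stopped short over the middle of the riser and tilted slightly. I'll raise it and check the joints.

step_arm(plan=[[0,0,-0.02,0],[0,0,-0.05,0],[0,0,-0.08,0],[0,0,-0.1,0],[0,0,-0.1,0]])

```text
t: 3.12
tcp_pos: [0.6262, 0.0253, 0.1951]
ee_rot: [-0.016, 0.996, -0.09, 0.006]
ft_force: [0.3, -0.3, 1.2]
width: 0.0857
grasp_force: 0.0
```

```bash
python3 - <<'E'
from rig import *
o=observe();print(o["t"],o["tcp_pos"],o["ee_rot"],o["qpos"],o["qd"],o["ft_force"])
E
```

```text
3.1167 [0.62623325 0.02532096 0.19512642] [-0.0163337   0.99579968 -0.08986995  0.00629271] [-0.18675504  0.16629112  0.16985301  1.56498326  0.03373158  3.13500612] [ 0.00376376  0.01688427 -0.07791852 -0.05906901 -0.00133787  0.0019719 ] [ 0.29427197 -0.31802574  1.22435258]
```

step_arm(plan=[[0,0,0,-0.12],[0,0,0,-0.24],[0,0,0,-0.36],[0,0,0,-0.48],[0,0,0,-0.6],[0,0,0,-0.72],[0,0,0,-0.84],[0,0,0,-0.96],[0,0,0,-1.08],[0,0,0,-1.2],[0,0,0,-1.32],[0,0,0,-1.4]])

```text
t: 4.12
tcp_pos: [0.6238, 0.0259, 0.1887]
ee_rot: [-0.011, 0.818, 0.575, 0.012]
ft_force: [0.4, -0.8, 0.6]
width: 0.0853
grasp_force: 0.0
```

step_arm(plan=[[0,0,0,-0.12],[0,0,0,-0.24],[0,0,0,-0.36],[0,0,0,-0.48],[0,0,0,-0.6],[0,0,0,-0.72],[0,0,0,-0.84],[0,0,0,-0.96],[0,0,0,-1.08],[0,0,0,-1.2],[0,0,0,-1.32],[0,0,0,-1.4]])

```text
t: 5.12
tcp_pos: [0.6238, 0.0259, 0.1886]
ee_rot: [-0.001, 0.255, 0.967, 0.017]
ft_force: [-0.7, -0.1, -0.9]
width: 0.0855
grasp_force: 0.0
```

```bash
cat >> h.py <<'E'
from scipy.spatial.transform import Rotation as Ro
RC,RA=np.array([.5765,.0544]),-.2524
def tool():
    from rig import observe
    o=observe();R=Ro.from_quat(np.roll(o["ee_rot"],-1)).as_matrix()
    print("t",round(o["t"],2),"tcp",np.round(o["tcp_pos"],4),"riser",np.round(inr(o["tcp_pos"][:2],RC,RA),4),"ft",np.round(o["ft_force"],1),"q",np.round(o["qpos"],2))
    print("zaxis",np.round(R[:,2],3),"xang",np.arctan2(R[1,0],R[0,0]))
    return o,R
def go(x,y,z):
    o,R=tool();c,s=np.cos(RA),np.sin(RA)
    w=np.r_[RC+np.array([[c,-s],[s,c]])@[x-.12,y],z]
    print("shift",np.round(R.T@(w-o["tcp_pos"]),4))
E
python3 -c "
from h import *;go(.18,.147,.19)"
```

```text
t 5.12 tcp [0.6238 0.0259 0.1886] riser [ 0.1729 -0.0158] ft [-0.7 -0.1 -0.9] q [-0.19  0.17  0.16  1.56  0.03  0.33]
zaxis [ 0.007  0.033 -0.999] xang 2.626586565864518
shift [0.0354 0.159  0.0041]
```

step_arm(plan=[[0.004,0.018,0,-0.08],[0.011,0.048,0.001,-0.17],[0.018,0.08,0.002,-0.24],[0.025,0.112,0.003,-0.263],[0.031,0.14,0.004,-0.263],[0.035,0.157,0.004,-0.263],[0.035,0.159,0.004,-0.263],[0.035,0.159,0.004,-0.263]])

```text
t: 5.78
tcp_pos: [0.6725, 0.1823, 0.1894]
ee_rot: [0.001, 0.128, 0.992, 0.017]
ft_force: [0.5, 0.3, -0.2]
width: 0.0851
grasp_force: 0.0
```

```bash
python3 -c "
from h import *;go(.18,.147,.08)"
```

```text
t 5.78 tcp [0.6725 0.1823 0.1894] riser [0.181  0.1478] ft [ 0.5  0.3 -0.2] q [0.06 0.39 0.43 1.59 0.03 0.32]
zaxis [ 0.006  0.033 -0.999] xang 2.8846824517288177
shift [ 0.0007 -0.0045  0.1093]
```

step_arm(plan=[[0,0,0.02,0],[0,-0.002,0.05,0],[0,-0.004,0.08,0],[0,-0.004,0.1,-0.004],[0,-0.004,0.109,-0.004],[0,-0.004,0.109,-0.004]])

```text
t: 6.28
tcp_pos: [0.6702, 0.1799, 0.0775]
ee_rot: [-0.001, 0.128, 0.992, 0.016]
ft_force: [0.1, 0.5, 0.5]
width: 0.0851
grasp_force: 0.0
```

```bash
python3 - <<'E'
from h import *
from rig import *
import cv2
go(.18,.147,.062)
a=read_camera("wrist")["frame"];b=read_camera("side")["frame"][130:310,150:390]
b=cv2.resize(b,(560,420))
cv2.imwrite("pics/w2.png",cv2.resize(cv2.hconcat([a,b]),(800,300))[:,:,::-1])
E
```

```text
t 6.28 tcp [0.6702 0.1799 0.0775] riser [0.1793 0.1449] ft [0.1 0.5 0.5] q [0.06 0.39 0.22 1.39 0.03 0.31]
zaxis [ 0.002  0.033 -0.999] xang 2.8857123982047117
shift [-0.0008  0.0016  0.0155]
```

View pics/w2.png

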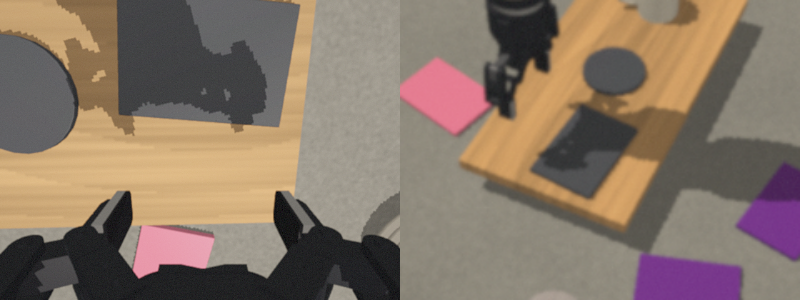

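The fingers stand behind the slate's far edge (wrist view: tips about columns 118 and 285, slate columns 118–295). I'll feel my way down.

step_arm(plan=[[0,0,0.005,0],[0,0,0.01,0],[0,0,0.013,0],[0,0,0.013,0]])

```text
t: 6.72
tcp_pos: [0.6714, 0.1816, 0.0659]
ee_rot: [0.0, 0.127, 0.992, 0.017]
ft_force: [-0.8, 0.3, -0.2]
width: 0.0852
grasp_force: 0.0
```

step_arm(plan=[[0,0,0.002,0],[0,0,0.004,0],[0,0,0.004,0]])

```text
t: 6.97
tcp_pos: [0.6714, 0.1818, 0.062]
ee_rot: [0.0, 0.127, 0.992, 0.017]
ft_force: [-0.1, -0.1, 0.6]
width: 0.0855
grasp_force: 0.0
```

No contact yet, as expected: the open tips stand about 13 mm back.

step_arm(plan=[[0,0,0.002,0],[0,0,0.005,0],[0,0,0.005,0]])

```text
t: 7.22
tcp_pos: [0.6713, 0.1819, 0.0567]
ee_rot: [-0.0, 0.127, 0.992, 0.017]
ft_force: [-0.6, 0.4, -1.4]
width: 0.0854
grasp_force: 0.0
```

step_arm(plan=[[0,0,0.002,0],[0,0,0.003,0],[0,0,0.003,0]])

```text
t: 7.47
tcp_pos: [0.6715, 0.182, 0.0541]
ee_rot: [0.0, 0.127, 0.992, 0.017]
ft_force: [0.8, -0.4, 0.1]
width: 0.0856
grasp_force: 0.0
```

step_arm(plan=[[0,0,0.001,0],[0,0,0.002,0],[0,0,0.002,0]])

```text
t: 7.72
tcp_pos: [0.6715, 0.1821, 0.0522]
ee_rot: [0.0, 0.127, 0.992, 0.017]
ft_force: [-0.9, 0.4, -0.3]
width: 0.0857
grasp_force: 0.0
```

step_arm(plan=[[0,0,0.001,0],[0,0,0.002,0],[0,0,0.002,0]])

```text
t: 7.97
tcp_pos: [0.6715, 0.1821, 0.0501]
ee_rot: [0.0, 0.127, 0.992, 0.017]
ft_force: [0.4, -0.2, -0.6]
width: 0.0855
grasp_force: 0.0
```

step_arm(plan=[[0,0,0.001,0],[0,0,0.0015,0],[0,0,0.0015,0]])

```text
t: 8.22
tcp_pos: [0.6716, 0.1822, 0.0487]
ee_rot: [0.0, 0.127, 0.992, 0.017]
ft_force: [0.0, -0.5, -0.4]
width: 0.0853
grasp_force: 0.0
```

```bash
python3 -c "
from h import *;go(.03,.147,.0490)"
```

```text
t 8.22 tcp [0.6716 0.1822 0.0487] riser [0.1801 0.1475] ft [ 0.  -0.5 -0.4] q [0.06 0.4  0.18 1.34 0.03 0.32]
zaxis [ 0.005  0.033 -0.999] xang 2.8870380012439374
shift [ 0.1501 -0.0008  0.0003]
```

step_arm(plan=[[0.005,0,0,0],[0.01,0,0,0],[0.015,0,0,0],[0.02,0,0,0],[0.025,0,0,0],[0.03,0,0,0],[0.035,0,0,0],[0.04,0,0,0],[0.045,0,0,0],[0.05,0,0,0],[0.055,0,0,0],[0.055,0,0,0]])

```text
t: 9.22
tcp_pos: [0.6175, 0.1964, 0.0491]
ee_rot: [0.0, 0.127, 0.992, 0.017]
ft_force: [-1.4, 0.5, 0.3]
width: 0.0854
grasp_force: 0.0
```

```bash
python3 - <<'E'
from h import *
from rig import *
import cv2
go(.085,.147,.0487)
a=read_camera("wrist")["frame"];b=read_camera("side")["frame"][130:310,150:390]
b=cv2.resize(b,(560,420))
cv2.imwrite("pics/w3.png",cv2.resize(cv2.hconcat([a,b]),(800,300))[:,:,::-1])
E
```

```text
t 9.22 tcp [0.6175 0.1964 0.0491] riser [0.1242 0.1478] ft [-1.4  0.5  0.3] q [0.09 0.25 0.   1.31 0.03 0.34]
zaxis [ 0.005  0.033 -0.999] xang 2.887429612545767
shift [ 0.0392 -0.0008  0.0006]
```

View pics/w3.png

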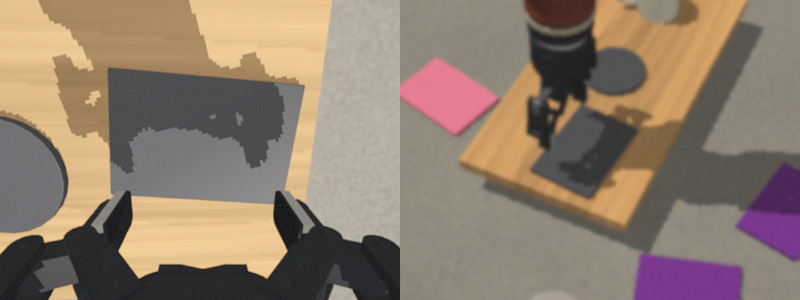

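```bash
python3 - <<'E'
from h import *
from rig import *
o,R=tool();c=read_camera("wrist");T=np.eye(4);T[:3,:3]=R;T[:3,3]=o["tcp_pos"]
W=dict(c);W["world_from_camera"]=T@c["T_tool_cam"]
print(np.round(c["T_tool_cam"],3).tolist(),c["fov_y"])
P=inr(ray(W,[(151,95),(425,119),(398,285),(157,271)],.068),RC,RA);print("slate corners riser frame",P)
f=210/np.tan(np.radians(c["fov_y"]/2));X=np.linalg.inv(c["T_tool_cam"])
for p in [(x,s*y,z) for s in(1,-1) for y in(.0425,.057) for x in(-.011,.011) for z in(0,-.013)]:
    q=X@np.r_[p,1];print(p,np.round([f*q[0]/q[2]+c["cx"],f*q[1]/q[2]+c["cy"]]))
cv2.imwrite("pics/w4.png",cv2.resize(c["frame"][220:420,120:440],(800,500),interpolation=cv2.INTER_CUBIC)[:,:,::-1])
E
```

```text
t 9.32 tcp [0.6184 0.1961 0.0492] riser [0.1252 0.1477] ft [-0.4 -1.1  0.2] q [0.09 0.25 0.   1.31 0.03 0.34]
zaxis [ 0.005  0.033 -0.999] xang 2.8872081842564903
[[0.001, -0.957, -0.289, 0.074], [1.0, 0.001, -0.001, -0.001], [0.001, -0.289, 0.957, -0.183], [0.0, 0.0, 0.0, 1.0]] 63.83816839655851
slate corners riser frame [[0.04601335 0.08559957]
 [0.05684457 0.21343759]
 [0.14523881 0.20897622]
 [0.13440909 0.0788234 ]]
(-0.011, 0.0425, 0) [357. 257.]
(-0.011, 0.0425, -0.013) [362. 267.]
(0.011, 0.0425, 0) [360. 222.]
(0.011, 0.0425, -0.013) [365. 230.]
(-0.011, 0.057, 0) [382. 257.]
(-0.011, 0.057, -0.013) [388. 267.]
(0.011, 0.057, 0) [385. 222.]
(0.011, 0.057, -0.013) [392. 230.]
(-0.011, -0.0425, 0) [214. 257.]
(-0.011, -0.0425, -0.013) [209. 267.]
(0.011, -0.0425, 0) [211. 222.]
(0.011, -0.0425, -0.013) [206. 230.]
(-0.011, -0.057, 0) [189. 257.]
(-0.011, -0.057, -0.013) [183. 267.]
(0.011, -0.057, 0) [186. 222.]
(0.011, -0.057, -0.013) [179. 230.]
```

View pics/w4.png

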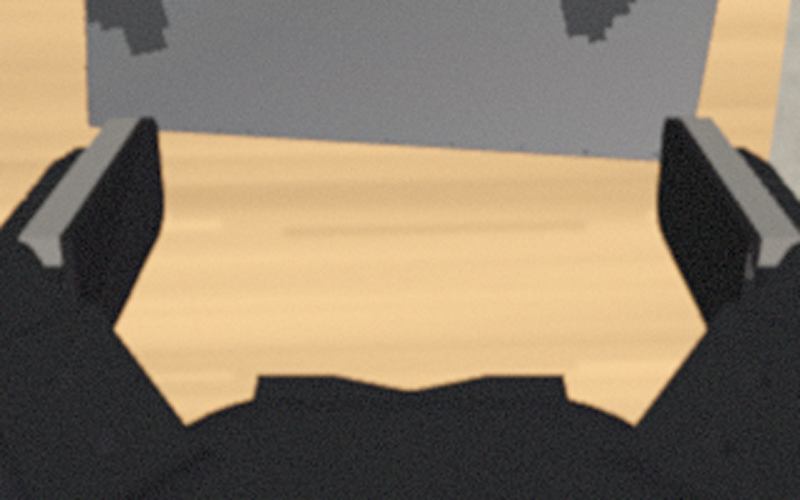

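```bash
python3 - <<'E'
from h import *
from rig import *
c=read_camera("side")
for z in (.06,.07,.08,.09,.1,.11):
    print(z,inr(ray(c,[(239,217)],z),RC,RA))
I=c["frame"][150:250,190:310]
cv2.imwrite("pics/w5.png",cv2.resize(I,(720,600),interpolation=cv2.INTER_CUBIC)[:,:,::-1])
E
```

```text
0.06 [[0.14276075 0.15771424]]
0.07 [[0.13865052 0.16450275]]
0.08 [[0.1345403  0.17129126]]
0.09 [[0.13043007 0.17807976]]
0.1 [[0.12631984 0.18486827]]
0.11 [[0.12220961 0.19165678]]
```

View pics/w5.png

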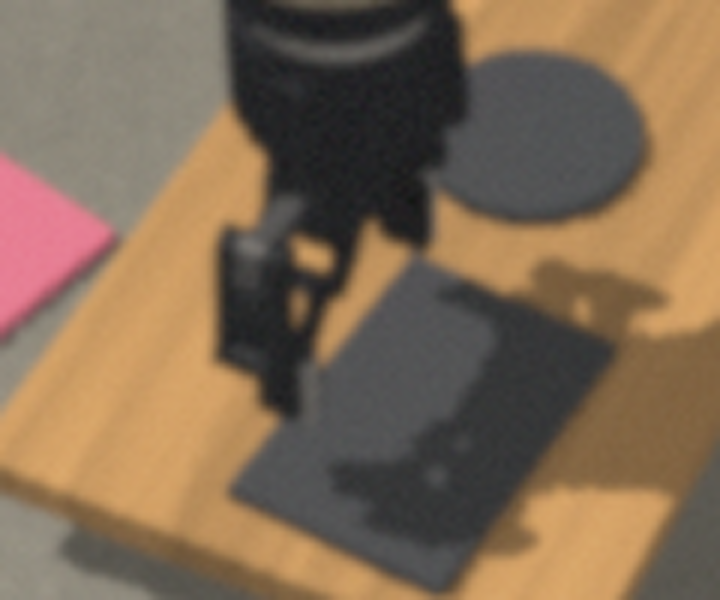

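Both side and wrist views put the open tips at about z 0.10, some 50 mm above the nominal TCP. The slate at wrist rows 267–285 is unmoved, so the fingers passed over it. I'll back off behind the slate and feel lower.

step_arm(plan=[[-0.01,0,0,0],[-0.025,0,0,0],[-0.045,0,0,0],[-0.055,0,0,0],[-0.055,0,0.004,0],[-0.055,0,0.008,0],[-0.055,0,0.008,0]])

```text
t: 10.0
tcp_pos: [0.6703, 0.1826, 0.0393]
ee_rot: [-0.001, 0.127, 0.992, 0.017]
ft_force: [-0.9, -0.1, 0.2]
width: 0.0855
grasp_force: 0.0
```

step_arm(plan=[[0,0,0.003,0],[0,0,0.005,0],[0,0,0.005,0]])

```text
t: 10.25
tcp_pos: [0.671, 0.1829, 0.0354]
ee_rot: [-0.0, 0.127, 0.992, 0.017]
ft_force: [0.7, -0.8, -0.2]
width: 0.0857
grasp_force: 0.0
```

step_arm(plan=[[0,0,0.003,0],[0,0,0.006,0],[0,0,0.006,0]])

```text
t: 10.5
tcp_pos: [0.6713, 0.1829, 0.0292]
ee_rot: [-0.0, 0.127, 0.992, 0.017]
ft_force: [0.1, -0.3, 0.3]
width: 0.0853
grasp_force: 0.0
```

```bash
python3 - <<'E'
from h import *
from rig import *
go(.18,.147,.02)
c=read_camera("side")
I=c["frame"][140:240,190:310]
w=read_camera("wrist")["frame"][150:350,100:460]
cv2.imwrite("pics/w6.png",cv2.hconcat([cv2.resize(I,(360,300),interpolation=cv2.INTER_CUBIC),cv2.resize(w,(440,300))])[:,:,::-1])
E
```

```text
t 10.5 tcp [0.6713 0.1829 0.0292] riser [0.1797 0.1481] ft [ 0.1 -0.3  0.3] q [0.06 0.41 0.15 1.31 0.03 0.32]
zaxis [ 0.004  0.033 -0.999] xang 2.887109277049751
shift [-0.0003 -0.0014  0.0092]
```

View pics/w6.png

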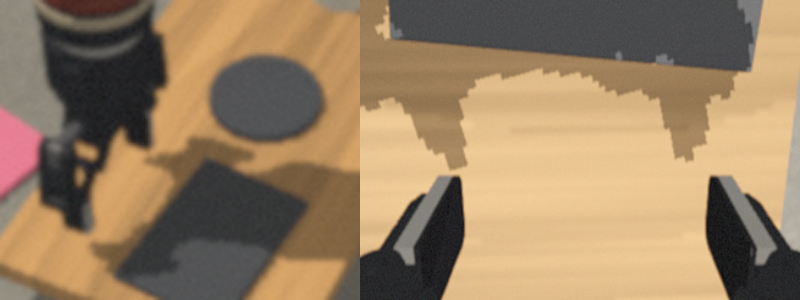

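The tips are still above the wood: in the wrist view the finger shadows end short of the tips, at about (457,165) against (460,177). I'll keep going down.

step_arm(plan=[[0,0,0.003,0],[0,0,0.007,0],[0,0,0.01,0],[0,0,0.01,0]])

```text
t: 10.93
tcp_pos: [0.6712, 0.1831, 0.0188]
ee_rot: [-0.0, 0.127, 0.992, 0.017]
ft_force: [0.6, -0.1, 0.2]
width: 0.0858
grasp_force: 0.0
```

step_arm(plan=[[0,0,0.002,0],[0,0,0.004,0],[0,0,0.004,0]])

```text
t: 11.18
tcp_pos: [0.6716, 0.1833, 0.0154]
ee_rot: [0.0, 0.127, 0.992, 0.017]
ft_force: [-0.4, 0.2, -0.2]
width: 0.0857
grasp_force: 0.0
```

step_arm(plan=[[0,0,0.002,0],[0,0,0.003,0],[0,0,0.003,0]])

```text
t: 11.43
tcp_pos: [0.6717, 0.1834, 0.0127]
ee_rot: [0.0, 0.127, 0.992, 0.017]
ft_force: [0.1, 1.0, -0.8]
width: 0.0855
grasp_force: 0.0
```

step_arm(plan=[[0,0,0.002,0],[0,0,0.003,0],[0,0,0.003,0]])

```text
t: 11.68
tcp_pos: [0.6716, 0.1835, 0.0096]
ee_rot: [0.0, 0.127, 0.992, 0.017]
ft_force: [-0.5, 0.1, -0.3]
width: 0.0854
grasp_force: 0.0
```

step_arm(plan=[[0,0,0.001,0],[0,0,0.002,0],[0,0,0.002,0]])

```text
t: 11.93
tcp_pos: [0.6719, 0.1835, 0.0091]
ee_rot: [0.001, 0.127, 0.992, 0.017]
ft_force: [-4.5, -0.3, 8.2]
width: 0.0853
grasp_force: 4.0
```

step_arm(plan=[[0,0,0.001,0],[0,0,0.002,0],[0,0,0.002,0]])

```text
t: 12.18
tcp_pos: [0.6721, 0.1835, 0.009]
ee_rot: [0.001, 0.127, 0.992, 0.017]
ft_force: [-10.2, -1.7, 20.5]
width: 0.0852
grasp_force: 10.2
```

Contact at TCP z 0.009. I'll lift a little and push.

step_arm(plan=[[0,0,-0.003,0],[0,0,-0.005,0],[0,0,-0.005,0]])

```text
t: 12.43
tcp_pos: [0.6722, 0.1835, 0.0114]
ee_rot: [0.001, 0.127, 0.992, 0.017]
ft_force: [0.1, 0.9, -0.0]
width: 0.0855
grasp_force: 0.0
```

step_arm(plan=[[0.005,0,0,0],[0.01,0,0,0],[0.015,0,0,0],[0.02,0,0,0],[0.025,0,0,0],[0.03,0,0,0],[0.035,0,0,0],[0.04,0,0,0]])

```text
t: 13.1
tcp_pos: [0.6329, 0.1936, 0.0113]
ee_rot: [0.001, 0.127, 0.992, 0.017]
ft_force: [1.8, -0.2, 0.8]
width: 0.0853
grasp_force: 0.8
```

```bash
cat >> h.py <<'E'
def wr():
    from rig import read_camera
    o,R=tool();c=read_camera("wrist");T=np.eye(4);T[:3,:3]=R;T[:3,3]=o["tcp_pos"]
    W=dict(c);W["world_from_camera"]=T@c["T_tool_cam"];return W
def edges(W,xs=(.0,),r=None):
    pass
E
python3 - <<'E'
from h import *
from rig import *
W=wr();s=read_camera("side")
for sd in ((240,235),(255,230)):
    r=rect(ray(s,slate(s,sd),.066));print("side",r,inr(r[0],RC,RA),r[2]-RA)
c=read_camera("top");r=rect(ray(c,slate(c,(262,205)),.066));print("top",r,inr(r[0],RC,RA),r[2]-RA)
E
```

```text
t 13.1 tcp [0.6329 0.1936 0.0113] riser [0.1399 0.1489] ft [ 1.8 -0.2  0.8] q [0.08 0.32 0.01 1.25 0.03 0.34]
zaxis [ 0.006  0.033 -0.999] xang 2.8870456041471217
side (array([0.60863861, 0.14852223]), [np.float64(183.1744842529297), np.float64(269.0209045410156)], np.float32(0.19190061)) [0.12761531 0.09916598] 0.44430062
side (array([0.60863861, 0.14852223]), [np.float64(183.1744842529297), np.float64(269.0209045410156)], np.float32(0.19190061)) [0.12761531 0.09916598] 0.44430062
top (array([0.55990234, 0.18621933]), [np.float64(873.81298828125), np.float64(1199.4581298828125)], np.float32(-0.026599884)) [0.07100916 0.12349784] 0.22580013
```

step_arm(plan=[[0.005,0,0,0],[0.01,0,0,0],[0.015,0,0,0],[0.02,0,0,0],[0.025,0,0,0],[0.03,0,0,0],[0.035,0,0,0],[0.04,0,0,0],[0.045,0,0,0],[0.05,0,0,0],[0.054,0,0,0],[0.056,0,0,0]])

```text
t: 14.25
tcp_pos: [0.5783, 0.2078, 0.0113]
ee_rot: [0.0, 0.127, 0.992, 0.017]
ft_force: [1.3, -0.4, 0.6]
width: 0.0852
grasp_force: 0.5
```

step_arm(plan=[[-0.01,0,0,0],[-0.03,0,0,0],[-0.05,0,0,0],[-0.065,0,0,0],[-0.07,0,0,0],[-0.07,0,0,0]])

```text
t: 14.75
tcp_pos: [0.6471, 0.1896, 0.0107]
ee_rot: [0.0, 0.127, 0.992, 0.017]
ft_force: [-0.6, -0.6, -0.0]
width: 0.0853
grasp_force: 0.0
```

```bash
python3 - <<'E'
from h import *
from rig import *
W=wr();pickle.dump(W,open("w7.pkl","wb"))
cv2.imwrite("pics/w7.png",W["frame"][:,:,::-1])
F=cv2.GaussianBlur(W["frame"],(5,5),0).astype(float);d=F[:,:,0]-F[:,:,2]
# slate far edge: going up each column from below, wood->grey transition
for u in range(190,380,15):
    col=d[:,u]<30
    tr=[v for v in range(1,330) if col[v-1]!=col[v]]
    print(u,tr,np.round(inr(ray(W,[(u,v) for v in tr],.068),RC,RA),4).tolist() if tr else "")
E
```

```text
t 14.75 tcp [0.6471 0.1896 0.0107] riser [0.1546 0.1485] ft [-0.6 -0.6 -0. ] q [0.07 0.35 0.05 1.26 0.03 0.33]
zaxis [ 0.005  0.033 -0.999] xang 2.8862604751885206
190 [82] [[0.0726, 0.1133]]
205 [82] [[0.0726, 0.1185]]
220 [82] [[0.0725, 0.1237]]
235 [82] [[0.0725, 0.1288]]
250 [82] [[0.0725, 0.134]]
265 [82] [[0.0725, 0.1393]]
280 [82] [[0.0725, 0.1445]]
295 [82] [[0.0725, 0.1497]]
310 [82] [[0.0725, 0.155]]
325 [82] [[0.0725, 0.1603]]
340 [82] [[0.0725, 0.1655]]
355 [82] [[0.0725, 0.1708]]
370 [82] [[0.0725, 0.1762]]
```

View pics/w7.png

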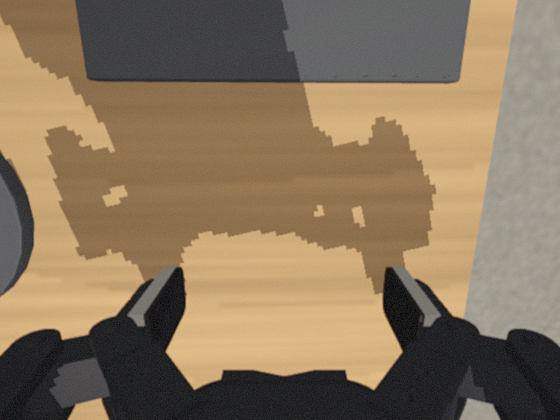

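The wrist view shows the slate's far edge straight at row 82, parallel to the riser (x = 0.0725), so about 12 mm are left to push. I'll push most of that, then lift clear to measure the overhang.

step_arm(plan=[[0.01,0,0,0],[0.03,0,0,0],[0.05,0,0,0],[0.06,0,0,0],[0.066,0,0,0],[0.069,0,0,0],[0.072,0,0,0],[0.075,0,0,0],[0.078,0,0,0],[0.081,0,0,0],[0.081,0,0,0]])

```text
t: 15.72
tcp_pos: [0.5681, 0.2105, 0.0114]
ee_rot: [0.0, 0.127, 0.992, 0.017]
ft_force: [0.5, 0.7, 0.2]
width: 0.0853
grasp_force: 0.3
```

step_arm(plan=[[-0.01,0,0,0],[-0.03,0,0,0],[-0.03,0,-0.03,0],[-0.03,0,-0.07,0],[-0.03,0,-0.1,0],[-0.01,0,-0.13,0],[0.02,0,-0.15,0],[0.04,0,-0.16,0],[0.04,0,-0.16,0]])

```text
t: 16.47
tcp_pos: [0.5275, 0.2164, 0.1751]
ee_rot: [0.002, 0.126, 0.992, 0.018]
ft_force: [-0.4, 0.1, -0.8]
width: 0.0854
grasp_force: 0.0
```

```bash
python3 - <<'E'
from h import *
from rig import *
W=wr();pickle.dump(W,open("w8.pkl","wb"))
cv2.imwrite("pics/w8.png",W["frame"][:,:,::-1])
F=cv2.GaussianBlur(W["frame"],(3,3),0).astype(float);d=F[:,:,0]-F[:,:,2]
for u in list(range(20,560,20)):
    col=d[:,u]<30
    tr=[v for v in range(1,330) if col[v-1]!=col[v]]
    print(u,tr,[round(float(inr(ray(W,[(u,v)],z),RC,RA)[0,0]),4) for v in tr for z in (.06,.068)])
c=read_camera("top");pickle.dump(c,open("t8.pkl","wb"))
E
```

```text
t 16.47 tcp [0.5275 0.2164 0.1751] riser [0.032  0.1446] ft [-0.4  0.1 -0.8] q [ 0.14 -0.02 -0.06  1.52  0.03  0.39]
zaxis [ 0.008  0.034 -0.999] xang 2.888554217145277
20 [156] [-0.0018, -0.0028]
40 [155] [-0.0025, -0.0036]
60 [155] [-0.0025, -0.0035]
80 [155] [-0.0024, -0.0035]
100 [155, 248, 316, 322] [-0.0023, -0.0034, 0.0844, 0.081, 0.1576, 0.1523, 0.1646, 0.159]
120 [155, 241] [-0.0023, -0.0033, 0.0776, 0.0744]
140 [155, 243] [-0.0022, -0.0032, 0.0799, 0.0766]
160 [155, 253] [-0.0021, -0.0032, 0.0903, 0.0868]
180 [155, 268, 319] [-0.002, -0.0031, 0.1063, 0.1023, 0.163, 0.1575]
200 [154] [-0.0028, -0.0039]
220 [226] [0.0639, 0.0611]
240 [226] [0.0641, 0.0613]
260 [226] [0.0643, 0.0615]
280 [226] [0.0646, 0.0617]
300 [226] [0.0648, 0.0619]
320 [226] [0.065, 0.0621]
340 [226] [0.0652, 0.0624]
360 [153] [-0.0031, -0.0042]
380 [] []
400 [] []
420 [] []
440 [] []
460 [] []
480 [] []
500 [128, 186] [-0.0245, -0.0249, 0.0278, 0.0259]
520 [115, 194] [-0.0355, -0.0356, 0.0356, 0.0335]
540 [112, 201] [-0.038, -0.0381, 0.0425, 0.0403]
```

```bash
python3 - <<'E'
from h import *
W=pickle.load(open("w8.pkl","rb"));F=W["frame"].astype(int)
for u in(60,120):print(u,F[148:164,u-8:u+8].mean(1).round().astype(int).tolist())
g=F[:,240:340].mean((1,2));print([(v,round(g[v])) for v in range(105,150,1)])
print([(v,round(float(inr(ray(W,[(290,v)],.068),RC,RA)[0,0]),4)) for v in range(110,146,4)])
c=pickle.load(open("t8.pkl","rb"))
m=wood(c["frame"]);P=blob(m,(300,245));Q=inr(ray(c,P,.06),RC,RA)
for y in(-.2,-.1,0,.05):
    q=Q[abs(Q[:,1]-y)<.012];print("top riser edges",y,q[:,0].min().round(4),q[:,0].max().round(4))
for p in((338,193),):
    r=rect(ray(c,slate(c,p),.066));print("round",inr(r[0],RC,RA))
cv2.imwrite("pics/t8.png",c["frame"][:,:,::-1])
E
```

```text
60 [[102, 99, 90], [101, 98, 90], [104, 100, 93], [103, 99, 91], [104, 100, 92], [103, 99, 92], [105, 100, 91], [116, 99, 81], [128, 102, 74], [147, 116, 79], [186, 151, 105], [204, 168, 120], [206, 171, 121], [208, 172, 122], [209, 173, 124], [211, 175, 125]]
120 [[103, 99, 92], [104, 101, 93], [104, 100, 92], [105, 102, 94], [103, 100, 92], [102, 99, 92], [108, 99, 88], [121, 100, 77], [136, 107, 74], [165, 132, 90], [196, 160, 113], [207, 171, 121], [208, 172, 123], [208, 172, 122], [208, 173, 123], [210, 175, 125]]
[(105, 105), (106, 105), (107, 106), (108, 106), (109, 105), (110, 106), (111, 105), (112, 106), (113, 106), (114, 105), (115, 105), (116, 105), (117, 104), (118, 102), (119, 101), (120, 101), (121, 101), (122, 102), (123, 100), (124, 90), (125, 86), (126, 97), (127, 105), (128, 106), (129, 105), (130, 105), (131, 105), (132, 105), (133, 105), (134, 106), (135, 105), (136, 105), (137, 106), (138, 106), (139, 106), (140, 106), (141, 106), (142, 106), (143, 106), (144, 106), (145, 106), (146, 106), (147, 106), (148, 106), (149, 106)]
[(110, -0.0397), (114, -0.0365), (118, -0.0333), (122, -0.0301), (126, -0.0269), (130, -0.0236), (134, -0.0203), (138, -0.017), (142, -0.0137)]
top riser edges -0.2 -0.2971 0.242
top riser edges -0.1 -0.3211 0.2419
top riser edges 0 -0.3457 0.2423
top riser edges 0.05 -0.358 0.2425
round [0.12147259 0.0004408 ]
```

step_arm(plan=[[-0.015,0,0,0],[-0.04,0,0,0],[-0.07,0,0.01,0],[-0.078,0.002,0.04,0],[-0.078,0.003,0.07,0],[-0.078,0.003,0.1,0],[-0.078,0.003,0.125,0],[-0.078,0.003,0.14,0],[-0.078,0.003,0.14,0]])

```text
t: 17.32
tcp_pos: [0.6025, 0.2022, 0.025]
ee_rot: [-0.004, 0.127, 0.992, 0.016]
ft_force: [-0.2, 0.3, -0.5]
width: 0.0853
grasp_force: 0.0
```

```bash
python3 -c "
from h import *;go(.09,.148,.0113)"
```

```text
t 17.32 tcp [0.6025 0.2022 0.025 ] riser [0.1082 0.1496] ft [-0.2  0.3 -0.5] q [ 0.1   0.24 -0.06  1.27  0.03  0.36]
zaxis [-0.004  0.032 -0.999] xang 2.886356582199888
shift [ 0.0181 -0.0021  0.0139]
```

step_arm(plan=[[0,-0.001,0.007,0],[0,-0.001,0.0125,0],[0,-0.001,0.0125,0],[0,-0.001,0.0125,0]])

```text
t: 17.65
tcp_pos: [0.606, 0.2024, 0.0193]
ee_rot: [0.001, 0.127, 0.992, 0.017]
ft_force: [0.2, 0.1, 0.1]
width: 0.0855
grasp_force: 0.0
```

```bash
python3 -c "
from h import *;go(.0706,.148,.0113)"
```

```text
t 17.65 tcp [0.606  0.2024 0.0193] riser [0.1116 0.1507] ft [0.2 0.1 0.1] q [ 0.1   0.24 -0.07  1.25  0.03  0.36]
zaxis [ 0.006  0.033 -0.999] xang 2.886910349044869
shift [ 0.041  -0.0031  0.0081]
```

Still 8 mm high; I'll come down the rest, then push.

step_arm(plan=[[0,-0.001,0.004,0],[0,-0.002,0.008,0],[0,-0.002,0.008,0],[0,-0.002,0.008,0]])

```text
t: 17.98
tcp_pos: [0.6049, 0.2008, 0.0105]
ee_rot: [0.0, 0.127, 0.992, 0.017]
ft_force: [0.9, -0.4, 0.3]
width: 0.0851
grasp_force: 0.0
```

```bash
python3 -c "
from h import *;go(.0706,.148,.0113)"
```

```text
t 17.98 tcp [0.6049 0.2008 0.0105] riser [0.1109 0.1488] ft [ 0.9 -0.4  0.3] q [ 0.1   0.24 -0.08  1.24  0.03  0.35]
zaxis [ 0.005  0.033 -0.999] xang 2.886961238897485
shift [ 0.0403 -0.0009 -0.0007]
```

step_arm(plan=[[0.008,0,0,0],[0.018,0,0,0],[0.026,0,-0.0005,0],[0.032,0,-0.0005,0],[0.035,0,-0.0005,0],[0.037,0,-0.0005,0],[0.0385,0,-0.0005,0],[0.04,0,-0.0005,0],[0.0405,0,-0.0005,0],[0.0405,0,-0.0005,0]])

```text
t: 18.82
tcp_pos: [0.5662, 0.2109, 0.0115]
ee_rot: [0.001, 0.127, 0.992, 0.017]
ft_force: [0.6, -1.2, 0.4]
width: 0.0853
grasp_force: 0.5
```

step_arm(plan=[[-0.01,0,0,0],[-0.03,0,0,0],[-0.03,0,-0.03,0],[-0.03,0,-0.07,0],[-0.03,0,-0.1,0],[-0.01,0,-0.13,0],[0.02,0,-0.15,0],[0.04,0,-0.16,0],[0.04,0,-0.16,0],[0.04,0,-0.16,0]])

```text
t: 19.65
tcp_pos: [0.5265, 0.2161, 0.1724]
ee_rot: [0.001, 0.127, 0.992, 0.017]
ft_force: [0.5, -0.4, -0.8]
width: 0.0857
grasp_force: 0.0
```

```bash
python3 - <<'E'
from h import *
W=wr();F=W["frame"].astype(float);d=F[:,:,0]-F[:,:,2]
X=lambda u,v,z:[round(float(q),4) for q in inr(ray(W,[(u,v)],z),RC,RA)[0]]
def sub(p,t): # first upward crossing, subpixel
    i=np.where((p[:-1]<t)&(p[1:]>=t))[0][-1];return i+(t-p[i])/(p[i+1]-p[i])
for u in(230,260,290,320,350):
    p=d[190:260,u-8:u+8].mean(1);print("far",u,X(u,190+sub(p,(p[0]+p[-1])/2 if 0 else 35),.068))
for u in(60,80,100,120):
    p=F[145:175,u-8:u+8,0].mean(1);print("riser edge",u,X(u,145+sub(p,165),.06))
for u in(230,290,350):
    p=F[100:145,u-10:u+10].mean((1,2));i=p.argmin();print("near side face darkest",u,100+i,X(u,100+i,.064))
E
```

```text
t 19.65 tcp [0.5265 0.2161 0.1724] riser [0.0312 0.1441] ft [ 0.5 -0.4 -0.8] q [ 0.14 -0.02 -0.06  1.51  0.03  0.39]
zaxis [ 0.007  0.034 -0.999] xang 2.887824618907736
far 230 [0.0591, 0.0983]
far 260 [0.0594, 0.1252]
far 290 [0.0595, 0.1522]
far 320 [0.0598, 0.1794]
far 350 [0.056, 0.2066]
riser edge 60 [-0.0004, -0.0448]
riser edge 80 [-0.0004, -0.028]
riser edge 100 [-0.0006, -0.0111]
riser edge 120 [-0.0006, 0.0058]
near side face darkest 230 123 [-0.0303, 0.1019]
near side face darkest 290 124 [-0.0294, 0.152]
near side face darkest 350 124 [-0.0293, 0.2026]
```

```bash
python3 -c "
from rig import *;print(hand_in())"
```

```text
the job is handed in; nothing more can be done
None
```

The rectangular slate now lies flat with about 30 mm over the riser's near edge, its long side parallel to it within about 1°; it was only slid, the fingers never touched the round slate, cup or jar, and I handed in at about 19.7 s with the arm clear.

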